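Load the test kiln from the tip tray and shut it

TASK

Load the test kiln: take each glass disc out of the graphite tip tray (pressing its overhanging edge down tips it against the pocket wall and brings up its other edge to grip) and stand it on edge in its own numbered kiln slot, in the order of the numbers (amber in slot one, then green in slot two, then cobalt blue in slot three; one to three black dots on the kiln rim number the slots, and the slot of a colour that is missing today stays empty). Stand the milky bottle fragment upright on the kiln floor in the open bay beside the slots, either before, between or after the discs, and when everything is inside, swing the lid fully shut. Do not shift the other things on the counter.

Things in the scene. Friction and masses are not known exactly. Their poses are not given: they have to be found in the camera images.
- amber: amber glass disc, 90 mm diameter, 8 mm thick, 125 g, starting flat in one of the three tray pockets (any one); belongs in slot_1. Origin: centre of the underside; z is the disc's axis. May be absent (None).
- amber_center (a point): centre of the amber disc
- green: green glass disc, same size and mass, belongs in slot_2; may be absent
- green_center (a point): centre of the green disc
- cobalt: cobalt blue glass disc, same size and mass, belongs in slot_3; may be absent
- cobalt_center (a point): centre of the cobalt disc
- tray: fixed slippery graphite tip tray, 116 (x) x 322 (y) x 54 mm high, its +x facing left (world +y) within 0.1 rad, origin on the counter under the middle pocket's centre. Three alike pockets in a row, at tray y = +104, 0 and -104 mm, each from x = -47 to +50 mm and 94 mm wide in y; the walls all round are flush with the top of a disc lying flat in them (54 mm above the counter)
- pocket (a point): middle pocket's centre at ledge height; axes as the tray's. A disc lies on two ledges (46 mm above the counter) along the pocket's sides, from its -x wall to x = +12 mm. Between the ledges (the middle 50 mm) and beyond their ends (x = 12 to 50 mm) the pocket is open down to its floor, 6 mm above the counter
- press (a point): where to press the middle pocket's disc (32 mm to +x of the pocket's centre, on its top; yellow mark on the wall beside it). Pressed 24 mm down the disc tips over the ledge ends and its +x edge slides down the +x wall. It stays leaning or standing, 50 to 90 degrees to level, its upper edge 25 to 42 mm above the tray, to grip across its thickness along its plane; one finger goes under it between the ledges
- kiln: fixed top-loading brick kiln, 190 (x) x 320 (y) x 130 mm high without its lid, yawed up to 0.15 rad, origin on the counter under its centre. Walls 35 mm thick; chamber 120 (x) x 250 (y) mm, its floor 30 mm above the counter and its rim at 130 mm. The lid's hinge runs along y on the +x side.
- slot_1 (a point): where the centre of a disc is when it stands in slot 1 (one dot, at the kiln's +y end), 75 mm above the counter: it stands on edge on the kiln floor, its axis along the kiln's y. Axes as the kiln's. Slots lie 55 mm apart along y; slot 1 is 30 mm from the end wall
- slot_2 (a point): same for slot 2 (two dots). Each slot is 14 mm wide between white ribs 28 mm high, with a flared mouth up to 41 mm above the kiln floor, 30 mm wide at the top; two low bars keep the disc from rolling
- slot_3 (a point): same for slot 3 (three dots)
- bay (a point): centre, at the floor, of the open bay at the kiln's -y end (blue mark on the rim): 120 (x) x 77 (y) mm, fenced from slot 3 by a 20 mm high sill
- fragment: top piece of a milky white glass bottle, 90 mm high, 130 g, standing on the counter on its cut edge, on the tray's -x side: 56 mm diameter up to 22 mm height, then narrowing to a neck of 31 to 34 mm diameter from 42 to 90 mm height. Origin: centre of its underside; z up its axis
- lid (a joint): kiln lid angle in rad: 0 shut, 1.57 upright; starts open at 1.5 to 1.7. The lid is 190 mm long from hinge to front edge, 320 mm wide and 30 mm thick, with a wooden lip 100 mm wide in the middle of its front edge. A stiff hinge holds it at any angle; 10 N or less at its outer half moves it. Push its outer face from behind, then down
- lid_hinge (a point): middle of the lid's hinge line, 130 mm above the counter, at kiln x = +95 mm; its frame turns with the lid (lid body towards its own -x, outer face at its own z = +30 mm; when shut its axes are the kiln's)
- pot: bystander: blue stoneware pot
- paddle: bystander: graphite paddle with wooden handle, lying
- frit_jar: bystander: amber jar, 90 mm high
- fire_brick: bystander: cream fire brick
- cone_box: bystander: small cardboard box
- wash_can: bystander: green can, 110 mm high
- prop: bystander: steel kiln shelf prop, 34 mm diameter, 60 mm high, standing on the tray's -x side near the fragment
Things that resemble listed ones, but are neither listed nor needed, are in the scene too. Leave any turquoise or yellow look-alike of the fragment alone.

How it is judged:
By the outcome, as a careful person would: the job done as asked, in the order asked, and still so for the second after the job is handed in, with the robot touching nothing.
Of amber, green, cobalt only 2 to 3 are there at a start; the rules pass over those that are not, and their reading is None.
At some moment in a run one of fragment may be knocked a few centimetres aside while the robot is not near it.
It also fails if it takes over 210 s, if anything falls off the work surface, if the arm or the gripper's body presses on something with over 40 N, if the wrist force passes 120 N, or if a joint passes its speed limit or range.

ROBOT

A 7-joint arm with a two-finger parallel gripper is mounted at the origin on the work surface. World frame = base frame: x ahead of the robot, y to its left, z up, the work surface at z = 0. Lengths are in m, angles in degrees, forces in N, time in s.
With the tool pointing down it reaches from about 0.425 to 0.875 m from the base axis. Payload 4.7 kg.
Tool frame: the origin (TCP) lies between the finger pads; the fingertips stand 11 mm ahead of it and the grasp point (between the pads) lies 8 mm behind it (env.tcp_to_tips is the distance from the TCP to the fingertips, in m); z points along the fingers, y is the line along which they close (so a half turn about z gives the same grasp; the last joint's range is limited). The gripper opens to 87 mm and grips with 3 to 60 N. Pads are 19 mm wide; open, the fingers measure 117 mm over their backs; the gripper's body (75 mm by 190 mm) begins 51 mm behind the grasp point.
Start: joints at [75.35, 18.392, -4.016, 83.108, 1.295, 78.541, -3.26], TCP at [0.173, -0.627, 0.234] pointing down, gripper open.
Joint ranges: [-163.93, 163.93], [-17.29, 119.83], [-79.2, 71.16], [3.27, 140.29], [-89.18, 269.18], [5.43, 117.66], [-154.24, 154.24]. Speed limits (degrees/s): [147.25, 147.25, 180, 180, 180, 180, 180].

INTERFACE

Orientations are given as [roll, pitch, yaw] about the fixed x, y, z axes, in that order (R = Rz(yaw) Ry(pitch) Rx(roll)).
In Python, from cell import env, viewer gives the robot as it stands.
- The arm moves only by the tool step_arm, never from a script. Its arguments are lists of equal length, an entry for each row: "delta_pos": the shift along the tool's x, y, z in units of 0.2 m (1.0 is 0.2 m), a list of three; "rot": the turn, a rotation vector about the tool's x, y, z in units of 1.5 rad (1.0 is 1.5 rad), a list of three; "gripper": the gripper command: -1 is shut, 1 is fully open, values between are in proportion. A call has 1 to 20 rows; each row is the pose to reach, as a shift and turn from the pose commanded when the call began, along the tool's axes at that moment; what a row does not reach only later rows make up. A row lasts 1/8 s, in which the tool goes at most 62.5 mm and 10.7 degrees, less where a joint would pass 70% of its speed; a pose out of reach is approached as far as the arm can. A call with a number of a shift or a turn outside -1 to 1 is refused whole. A call with a gripper value outside its range is refused whole. The fingers move at their own pace and stop on an object; "squeeze" is the grip in N (left out, the last holds). Time passes only in rows, so rows that repeat a pose let the fingers close. It gives the time, the measured TCP pose, the force, the opening and the grip force at its end, in the units of the state.
- env.get_obs(): the state, without advancing time (a new reading comes with each control period).
- viewer.read_camera(name): name is "scene" or "top" or "wrist"; returns a dict with "img" (480x640x3 uint8, red, green, blue), "fx", "fy", "cx", "cy" (pixels), "pose" (4x4, takes a point from camera to world coordinates). Camera axes: x right, y down, z forward; pixel columns grow to the right and rows downward; lengths in m; the calibration is good to about 2 mm. A picture is of the moment at which its call begins. There is no depth.
- env.sign_off(): hands the job in; it is judged then, once.
The state is a dict: "time_s": time; "qpos": joint angles; "joint_velocities": joint speeds; "effort": joint torques, N m; "tool_pos": TCP position; "tool_rot": TCP orientation; "force": force on the tool from outside, world axes, zero at the start; "wrist_torque": the same for the moment, N m; "grip_width": finger opening in m; "grasp_force": force on a finger pad.
Only numpy, scipy, OpenCV 4.12 (cv2) and the standard library are available. Lean on these libraries where they do the work, as an engineer would, in place of code of your own. Each camera call takes 0.05 s, during which the arm holds its last target. There are 200 camera calls.

## Working session

There is one attempt and no reset: what is moved stays moved. The work goes in short steps, Python scripts to look and compute and a tool call to move; the robot and the scene stay as the last step left them, time stands still between calls to the robot, and variables do not carry over. Pictures are saved under pics/ and viewed, at most 14 in all, crops included, and the job is handed in when it is done.

Besides the shell and the picture viewer there is one more tool, called after "Call:" in YAML: its name, and indented under it one key for each argument. step_arm: Moves the arm, as the interface text tells. Shifts and turns lie within -1 to 1; 1 stands for 0.2 m of shift or 1.5 rad of turn. Its arguments: {"type":"object","properties":{"delta_pos":{"type":"array"},"rot":{"type":"array"},"gripper":{"type":"array"},"squeeze":{"type":"number"}},"required":["delta_pos","rot","gripper"]}

```bash
ls; mkdir -p pics; python3 - <<'E'
from cell import env, viewer
import cv2, numpy as np
o=env.get_obs(); print({k:np.round(v,3) for k,v in o.items()})
for n in ("scene","top"):
    c=viewer.read_camera(n); cv2.imwrite(f"pics/{n}0.png",c["img"][:,:,::-1]); print(n,c["fx"],c["fy"],c["cx"],c["cy"]); print(np.round(c["pose"],3))
E
```

```text
pics
{'time_s': np.float64(0.0), 'qpos': array([75.349, 18.44 , -4.016, 83.174,  1.295, 78.542, -3.263]), 'joint_velocities': array([ 0.015, -0.012,  0.005, -0.053, -0.009,  0.004,  0.018]), 'effort': array([-1.0000e-03, -4.9128e+01, -4.0400e-01, -3.1253e+01, -6.4000e-02,
        4.4000e-02,  0.0000e+00]), 'tool_pos': array([ 0.173, -0.626,  0.232]), 'tool_rot': array([-1.79889e+02,  5.00000e-03,  1.54580e+01]), 'force': array([0.444, 0.04 , 0.021]), 'wrist_torque': array([-0.015, -0.023,  0.004]), 'grasp_force': np.float64(0.0), 'grip_width': np.float64(0.087)}
scene 448.1564764915438 448.1564764915438 317.6425757704645 239.94270762465192
[[ 0.755  0.485 -0.441  1.055]
 [ 0.656 -0.57   0.495 -0.582]
 [-0.011 -0.663 -0.749  0.951]
 [ 0.     0.     0.     1.   ]]
top 509.915494569903 509.915494569903 328.3056058233546 244.6820238181026
[[-0.011 -0.993  0.122  0.362]
 [-1.     0.011  0.006 -0.013]
 [-0.007 -0.122 -0.993  1.601]
 [ 0.     0.     0.     1.   ]]
```

View pics/scene0.png

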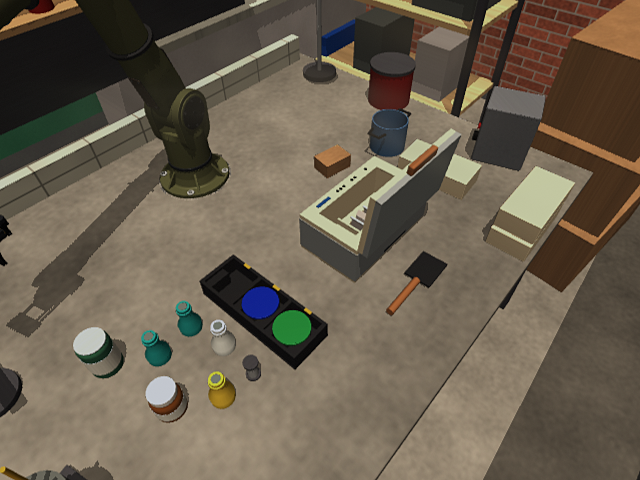

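View pics/top0.png

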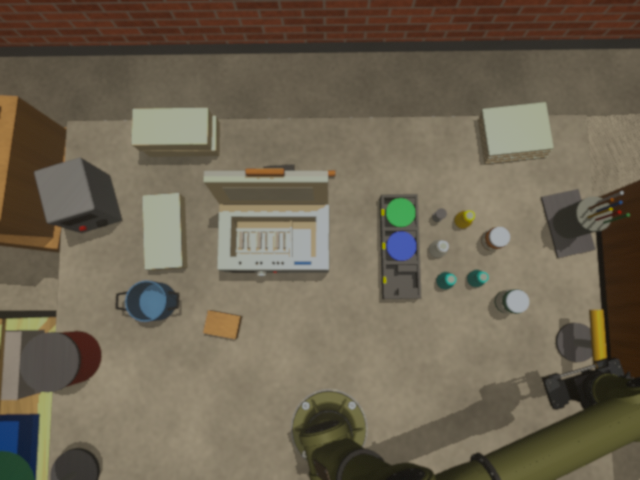

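Top view: green disc (401,212), cobalt (401,246), the near pocket (401,281) is empty, and there is no amber. Fragment candidates: white neck (442,248), turquoise (446,281) and (479,278), yellow (466,218). The milky white one at (442,248) fits. I'll confirm it in an enlarged crop.

```bash
python3 - <<'E'
import cv2
a=cv2.imread("pics/top0.png")
cv2.imwrite("pics/crop0.png",cv2.resize(a[160:320,200:520],None,fx=2.5,fy=2.5,interpolation=cv2.INTER_CUBIC))
E
```

```text
(no output)
```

View pics/crop0.png

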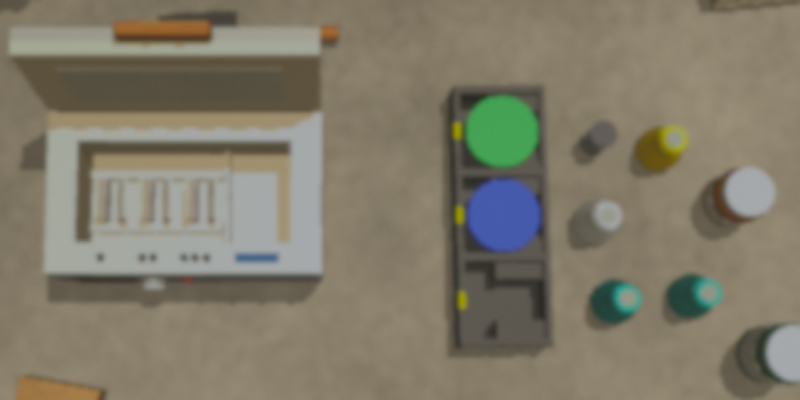

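The only white one is the fragment at crop (607,215), so that's confirmed. The kiln dots are at crop (100,258), (147,258) and (195,258), the blue mark at (257,258), and the yellow marks are at x≈458.

```bash
cat > h.py <<'E'
import cv2, numpy as np
from cell import env, viewer
from scipy.spatial.transform import Rotation as R
def shot(n,name=None):
    c=viewer.read_camera(n)
    if name: cv2.imwrite(f"pics/{name}.png",c["img"][:,:,::-1])
    return c
def ray(c,uv,z):
    d=c["pose"][:3,:3]@np.array([(uv[0]-c["cx"])/c["fx"],(uv[1]-c["cy"])/c["fy"],1]); o=c["pose"][:3,3]
    return (o+d*(z-o[2])/d[2])
def proj(c,p):
    q=c["pose"][:3,:3].T@(np.array(p)-c["pose"][:3,3]); return np.array([c["fx"]*q[0]/q[2]+c["cx"],c["fy"]*q[1]/q[2]+c["cy"]])
def blobs(c,lo,hi,amin=10,roi=None):
    h=cv2.cvtColor(c["img"],cv2.COLOR_RGB2HSV); m=cv2.inRange(h,np.array(lo),np.array(hi))
    if roi: k=np.zeros_like(m); k[roi[1]:roi[3],roi[0]:roi[2]]=1; m*=k
    n,l,s,ce=cv2.connectedComponentsWithStats(m)
    return [(ce[i].round(1),s[i].tolist()) for i in range(1,n) if s[i,4]>=amin]
def mv(pos,rpy):
    "units to enter for target TCP pos/rpy from the present pose"
    o=env.get_obs(); A=R.from_euler("xyz",o["tool_rot"],degrees=True); B=R.from_euler("xyz",rpy,degrees=True)
    print("dpos",np.round(A.inv().apply(np.array(pos)-o["tool_pos"])/.2,3),"rot",np.round((A.inv()*B).as_rotvec()/1.5,3))
E
python3 - <<'E'
from h import *
t=shot("top"); s=shot("scene")
for n,lo,hi in (("green",(45,100,60),(75,255,255)),("blue",(105,100,60),(130,255,255)),("yellow",(20,150,120),(32,255,255))):
    for c,nm in ((t,"top"),(s,"scene")):
        for b in blobs(c,lo,hi,4): 
            z=.054 if n!="blue" or b[1][4]>300 else .13
            p=ray(c,b[0],z).round(4)
            if .2<p[0]<.9 and abs(p[1])<.5: print(n,nm,b,p)
for uv in ((100,258),(147,258),(195,258),(257,258)): print("dot",ray(t,(uv[0]/2.5+200,uv[1]/2.5+160),.13).round(4))
for uv in ((78,143),(290,143),(45,275),(322,275),(322,113),(48,113)): print("rim",ray(t,(uv[0]/2.5+200,uv[1]/2.5+160),.13).round(4))
for uv in ((452,88),(543,87),(551,345),(455,347)): print("tray",ray(t,(uv[0]/2.5+200,uv[1]/2.5+160),.054).round(4))
print("frag",ray(t,(607/2.5+200,215/2.5+160),.09).round(4), "prop", ray(t,(603/2.5+200,133/2.5+160),.06).round(4), "yel",ray(t,(674/2.5+200,137/2.5+160),.09).round(4),"tq",ray(t,(627/2.5+200,298/2.5+160),.09).round(4))
print(ray(s,(219,326),.09))
E
```

```text
green top (array([400. , 212.1]), [386, 198, 29, 29, 689]) [ 0.65   -0.2261  0.054 ]
green scene (array([291.2, 327.1]), [272, 310, 39, 35, 1080]) [ 0.6553 -0.2292  0.054 ]
blue top (array([401. , 245.7]), [387, 231, 30, 30, 711]) [ 0.5459 -0.2263  0.054 ]
blue top (array([302.3, 262.5]), [296, 262, 14, 2, 27]) [0.4911 0.0709 0.13  ]
blue scene (array([400.5, 127.5]), [400, 127, 2, 2, 4]) [0.4612 0.4839 0.13  ]
blue scene (array([380.8, 152. ]), [380, 151, 3, 3, 4]) [0.4866 0.3431 0.13  ]
blue scene (array([387.4, 154.2]), [382, 151, 14, 5, 25]) [0.5075 0.347  0.13  ]
blue scene (array([322.9, 202.1]), [317, 197, 13, 11, 38]) [0.4949 0.0702 0.13  ]
blue scene (array([259.8, 302.2]), [241, 286, 38, 33, 960]) [ 0.5521 -0.2286  0.054 ]
yellow top (array([382.7, 211.4]), [382, 209, 3, 6, 14]) [ 0.6529 -0.173   0.054 ]
yellow top (array([467.2, 217. ]), [463, 211, 11, 13, 50]) [ 0.6323 -0.4318  0.054 ]
yellow top (array([383.5, 245.5]), [383, 243, 2, 6, 12]) [ 0.5471 -0.1729  0.054 ]
yellow top (array([384.6, 279.5]), [384, 277, 3, 6, 13]) [ 0.4434 -0.1738  0.054 ]
yellow scene (array([24
[... 178 characters left out ...]
.6]), [304, 308, 8, 6, 25]) [ 0.654  -0.1723  0.054 ]
yellow scene (array([219. , 392.8]), [208, 372, 26, 37, 513]) [ 0.648  -0.4384  0.054 ]
dot [0.4911 0.2514 0.13  ]
dot [0.4905 0.1969 0.13  ]
dot [0.4899 0.1413 0.13  ]
dot [0.4891 0.0695 0.13  ]
rim [0.6266 0.2787 0.13  ]
rim [0.6236 0.0303 0.13  ]
rim [0.4721 0.3149 0.13  ]
rim [ 0.4686 -0.0055  0.13  ]
rim [ 0.6589 -0.0075  0.13  ]
rim [0.6627 0.3144 0.13  ]
tray [ 0.7038 -0.1683  0.054 ]
tray [ 0.7037 -0.2807  0.054 ]
tray [ 0.3865 -0.2802  0.054 ]
tray [ 0.3854 -0.1646  0.054 ]
frag [ 0.5393 -0.3457  0.09  ] prop [ 0.644  -0.3512  0.06  ] yel [ 0.6326 -0.4295  0.09  ] tq [ 0.4402 -0.3655  0.09  ]
[ 0.54878817 -0.34477426  0.09      ]
```

```bash
python3 - <<'E'
from h import *
mv((.36,-.49,.26),(180,0,0)); mv((.543,-.345,.26),(180,0,0))
E
```

```text
dpos [ 1.082 -0.407 -0.135] rot [-0.001  0.     0.18 ]
dpos [ 2.157 -0.862 -0.135] rot [-0.001  0.     0.18 ]
```

Call:
step_arm:
  delta_pos:
    - [0.36,-0.14,-0.05]
    - [0.72,-0.28,-0.1]
    - [1,-0.4,-0.135]
    - [1,-0.4,-0.135]
  rot:
    - [0,0,0.18]
    - [0,0,0.18]
    - [0,0,0.18]
    - [0,0,0.18]
  gripper: [0.4,0.4,0.4,0.4]
  squeeze: 15

```text
time_s: 0.7
tool_pos: [0.3487, -0.4928, 0.2611]
tool_rot: [-180.0, -0.1, 0.3]
force: [-0.5, -0.1, 0.3]
grip_width: 0.0624
grasp_force: 0.0
```

```bash
python3 - <<'E'
from h import *
print(env.get_obs()["tool_pos"],env.get_obs()["tool_rot"],env.get_obs()["time_s"])
mv((.543,-.345,.26),(180,0,0))
E
```

```text
[ 0.34871509 -0.49277224  0.26112055] [-1.79969482e+02 -1.02234492e-01  3.11873606e-01] 0.7
dpos [ 0.975 -0.734  0.008] rot [-0.    -0.001  0.004]
```

Call:
step_arm:
  delta_pos:
    - [0.25,-0.18,0]
    - [0.5,-0.37,0]
    - [0.75,-0.55,0]
    - [0.97,-0.73,0]
    - [0.97,-0.73,0]
  rot:
    - [0,0,0.004]
    - [0,0,0.004]
    - [0,0,0.004]
    - [0,0,0.004]
    - [0,0,0.004]
  gripper: [0.4,0.4,0.4,0.4,0.4]

```text
time_s: 1.32
tool_pos: [0.5432, -0.3436, 0.2601]
tool_rot: [-179.8, -0.1, 0.2]
force: [-0.7, -0.0, -0.1]
grip_width: 0.0608
grasp_force: 0.0
```

```bash
python3 - <<'E'
from h import *
c=shot("wrist","w1"); print(c["fx"],c["pose"].round(3)); print(proj(c,(.543,-.345,.09)))
E
```

```text
402.5291684914679 [[ 0.004 -0.97  -0.242  0.608]
 [-1.    -0.005  0.003 -0.343]
 [-0.004  0.242 -0.97   0.411]
 [ 0.     0.     0.     1.   ]]
[331.88345997 222.7428743 ]
```

View pics/w1.png

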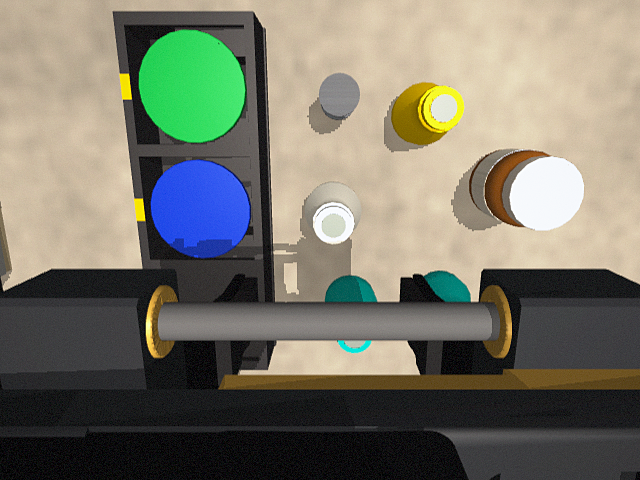

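The milky fragment's neck rim is at (334,223), right under the prediction. Green is at (192,86), cobalt at (200,208), and the prop at (340,95).

```bash
python3 - <<'E'
from h import *
c=shot("wrist")
print("frag",ray(c,(334,223),.09).round(4),"prop",ray(c,(340,90),.06).round(4))
for lo,hi in (((45,100,60),(75,255,255)),((105,150,60),(130,255,255)),((20,150,120),(32,255,255))):
    for b in blobs(c,lo,hi,40): print(b,ray(c,b[0],.054).round(4))
for uv in ((114,13),(254,12),(266,255)): print("tray",ray(c,uv,.054).round(4))
mv((.543,-.346,.065),(180,0,0))
E
```

```text
frag [ 0.5398 -0.3507  0.09  ] prop [ 0.6451 -0.3557  0.06  ]
(array([185.7,  82.6]), [132, 26, 109, 114, 9704]) [ 0.6517 -0.2274  0.054 ]
(array([195.3, 205.7]), [145, 157, 102, 99, 7852]) [ 0.5483 -0.227   0.054 ]
(array([119. ,  83.3]), [113, 70, 13, 27, 266]) [ 0.6512 -0.1718  0.054 ]
(array([417.9, 109.2]), [388, 78, 71, 63, 2618]) [ 0.6304 -0.4217  0.054 ]
(array([134.2, 207. ]), [129, 196, 12, 23, 213]) [ 0.5472 -0.1721  0.054 ]
(array([152.2, 305. ]), [146, 288, 16, 34, 132]) [ 0.4529 -0.1781  0.054 ]
(array([503.5, 300.3]), [498, 288, 12, 23, 59]) [ 0.4576 -0.5121  0.054 ]
(array([151.2, 344.6]), [146, 328, 14, 30, 135]) [ 0.4113 -0.1726  0.054 ]
tray [ 0.704  -0.1745  0.054 ]
tray [ 0.7046 -0.2867  0.054 ]
tray [ 0.5024 -0.2885  0.054 ]
dpos [ 0.021 -0.018  0.975] rot [-0.     0.001 -0.003]
```

Call:
step_arm:
  delta_pos:
    - [0.02,-0.015,0.3]
    - [0.02,-0.015,0.5]
    - [0.02,-0.015,0.5]
  rot:
    - [0,0,0]
    - [0,0,0]
    - [0,0,0]
  gripper: [0.4,0.4,0.4]

```text
time_s: 1.8
tool_pos: [0.5389, -0.3479, 0.1568]
tool_rot: [-179.8, 0.4, -0.5]
force: [-0.5, -0.5, 0.5]
grip_width: 0.0613
grasp_force: 0.0
```

```bash
python3 - <<'E'
from h import *
o=env.get_obs();print(o["tool_pos"].round(4),o["joint_velocities"].round(1))
c=shot("wrist","w2"); print(proj(c,(.543,-.346,.09)), blobs(c,(0,0,200),(180,40,255),100))
E
```

```text
[ 0.5389 -0.3479  0.1568] [-0.2 -2.4 -0.8 -5.2 -0.3  1.2  0.1]
[326.64162461 250.54801602] [(array([490. ,  78.5]), [471, 58, 39, 42, 1277]), (array([615.9, 207.4]), [584, 151, 56, 107, 4627]), (array([341.2, 207.7]), [315, 190, 51, 44, 1175]), (array([326.5, 248.3]), [298, 220, 59, 61, 2181])]
```

View pics/w2.png

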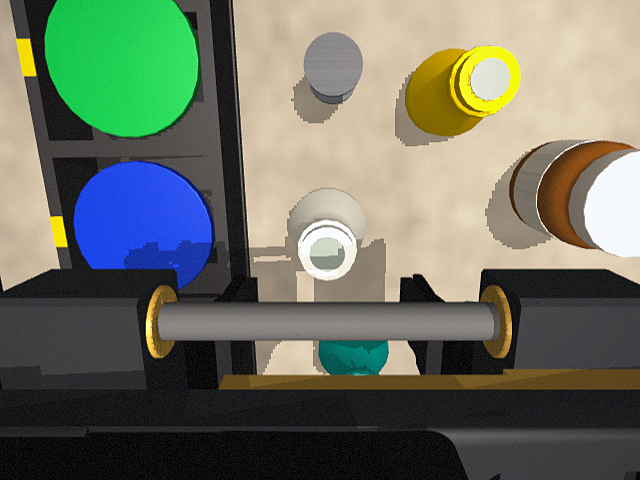

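The neck rim at (327,249) matches the predicted position to about 1 px. Descending to grip.

Call:
step_arm:
  delta_pos:
    - [0.02,-0.01,0.2]
    - [0.02,-0.01,0.46]
    - [0.02,-0.01,0.46]
    - [0.02,-0.01,0.46]
    - [0.02,-0.01,0.46]
    - [0.02,-0.01,0.46]
    - [0.02,-0.01,0.46]
    - [0.02,-0.01,0.46]
  rot:
    - [0,0,0]
    - [0,0,0]
    - [0,0,0]
    - [0,0,0]
    - [0,0,0]
    - [0,0,0]
    - [0,0,0]
    - [0,0,0]
  gripper: [0.4,0.4,0.4,0.4,-0.6,-0.6,-0.6,-0.6]
  squeeze: 15

```text
time_s: 2.85
tool_pos: [0.5469, -0.3455, 0.069]
tool_rot: [180.0, -0.0, -0.4]
force: [-0.3, -0.1, 1.8]
grip_width: 0.0323
grasp_force: 15.0
```

Call:
step_arm:
  delta_pos:
    - [0,0,-0.3]
    - [0,0,-0.6]
    - [0,0,-0.9]
    - [-0.05,-0.3,-1]
    - [-0.1,-0.6,-1]
    - [-0.15,-0.9,-1]
    - [-0.2,-1,-1]
    - [-0.2,-1,-1]
  rot:
    - [0,0,0]
    - [0,0,0]
    - [0,0,0]
    - [0,0,0]
    - [0,0,0]
    - [0,0,0]
    - [0,0,0]
    - [0,0,0]
  gripper: [-0.6,-0.6,-0.6,-0.6,-0.6,-0.6,-0.6,-0.6]

```text
time_s: 3.85
tool_pos: [0.5076, -0.1436, 0.2688]
tool_rot: [179.9, -0.0, -0.2]
force: [1.2, -0.5, -0.6]
grip_width: 0.0322
grasp_force: 14.9
```

Call:
step_arm:
  delta_pos:
    - [0,-0.3,0]
    - [0,-0.6,0]
    - [0,-0.9,0]
    - [0,-1,0]
    - [0,-1,0]
    - [0,-1,0]
  rot:
    - [0,0,0]
    - [0,0,0]
    - [0,0,0]
    - [0,0,0]
    - [0,0,0]
    - [0,0,0]
  gripper: [-0.6,-0.6,-0.6,-0.6,-0.6,-0.6]

```text
time_s: 4.6
tool_pos: [0.5098, 0.0521, 0.2682]
tool_rot: [180.0, 0.0, -0.6]
force: [0.3, -0.4, -1.0]
grip_width: 0.0321
grasp_force: 14.9
```

```bash
python3 - <<'E'
from h import *
o=env.get_obs();print(o["tool_pos"].round(4),o["tool_rot"].round(2),o["grip_width"])
c=shot("wrist","w3"); t=shot("top")
for u,v in ((10,55),(320,55)): print("lid inner top",ray(t,(u/2.5+200,v/2.5+160),.32).round(3))
print([proj(c,p).round(0) for p in ((.494,.0705,.13),(.4705,-.005,.13),(.494,.141,.13))])
E
```

```text
[0.5098 0.0521 0.2682] [ 1.7995e+02  3.0000e-02 -5.8000e-01] 0.03209437184813312
lid inner top [0.685 0.312 0.32 ]
lid inner top [ 0.681 -0.007  0.32 ]
[array([305., 252.]), array([405., 280.]), array([210., 252.])]
```

View pics/w3.png

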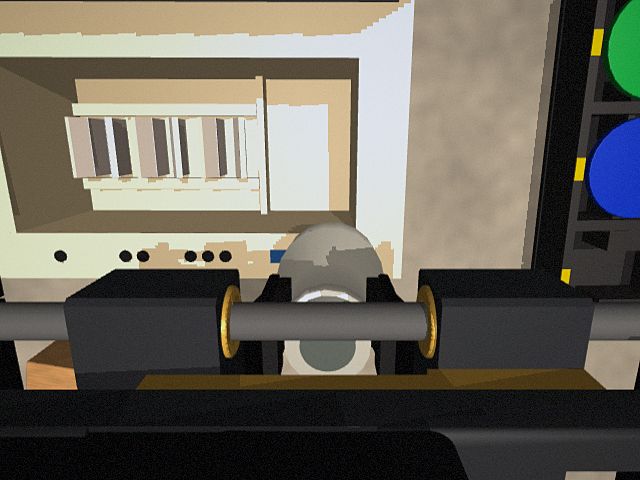

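Dots are at (61,256), (134,256) and (208,256); the chamber's far right rim corner is at (358,58), and the floor's bay area spans x 266–350.

```bash
python3 - <<'E'
from h import *
c=shot("wrist")
for n,uv,z in (("d1",(61,256),.13),("d2",(134,256),.13),("d3",(208,256),.13),("rimcorner",(358,58),.13),("left rim far",(0,59),.13),("outer r",(402,278),.13),("outer near",(20,280),.13),("floor far right",(351,79),.03),("floor near left",(92,210),.03),("floor right",(350,210),.03),("ribs y",(92,147),.058),("rib2",(157,147),.058),("rib3",(222,147),.058)): print(n,ray(c,uv,z).round(4))
E
```

```text
d1 [0.4923 0.2532 0.13  ]
d2 [0.4917 0.1986 0.13  ]
d3 [0.4911 0.1433 0.13  ]
rimcorner [0.6269 0.0322 0.13  ]
left rim far [0.6288 0.2702 0.13  ]
outer r [ 0.4722 -0.0023  0.13  ]
outer near [0.4737 0.2876 0.13  ]
floor far right [0.6274 0.0314 0.03  ]
floor near left [0.5102 0.2842 0.03  ]
floor right [0.5075 0.032  0.03  ]
ribs y [0.5704 0.259  0.058 ]
rib2 [0.5698 0.2022 0.058 ]
rib3 [0.5692 0.1454 0.058 ]
```

Call:
step_arm:
  delta_pos:
    - [0.13,-0.06,0]
    - [0.265,-0.115,0.1]
    - [0.265,-0.115,0.3]
    - [0.265,-0.115,0.4]
    - [0.265,-0.115,0.4]
  rot:
    - [0,0,0]
    - [0,0,0]
    - [0,0,0]
    - [0,0,0]
    - [0,0,0]
  gripper: [-0.6,-0.6,-0.6,-0.6,-0.6]

```text
time_s: 5.38
tool_pos: [0.5613, 0.0763, 0.1866]
tool_rot: [180.0, 0.2, -0.4]
force: [0.4, -0.5, -0.7]
grip_width: 0.0322
grasp_force: 14.9
```

Call:
step_arm:
  delta_pos:
    - [0,0,0.2]
    - [0,0,0.35]
    - [0,0,0.41]
    - [0,0,0.425]
    - [0,0,0.425]
    - [0,0,0.425]
  rot:
    - [0,0,0]
    - [0,0,0]
    - [0,0,0]
    - [0,0,0]
    - [0,0,0]
    - [0,0,0]
  gripper: [-0.6,-0.6,-0.6,-0.6,-0.6,-0.6]

```text
time_s: 6.12
tool_pos: [0.5633, 0.0778, 0.1048]
tool_rot: [180.0, -0.1, -0.4]
force: [0.5, 0.2, -0.0]
grip_width: 0.0321
grasp_force: 14.9
```

Call:
step_arm:
  delta_pos:
    - [0,0.015,0.015]
    - [0,0.015,0.025]
    - [0,0.015,0.025]
    - [0,0.015,0.025]
  rot:
    - [0,0,0]
    - [0,0,0]
    - [0,0,0]
    - [0,0,0]
  gripper: [-0.6,-0.6,-0.6,-0.6]

```text
time_s: 6.62
tool_pos: [0.5627, 0.0742, 0.099]
tool_rot: [180.0, -0.0, -0.4]
force: [-0.7, -2.4, 3.2]
grip_width: 0.0317
grasp_force: 15.0
```

Call:
step_arm:
  delta_pos:
    - [0,0,0]
    - [0,0,0]
    - [0,0,0]
    - [0,0,-0.2]
    - [0,0,-0.5]
    - [0,0,-0.8]
    - [0,0,-0.8]
  rot:
    - [0,0,0]
    - [0,0,0]
    - [0,0,0]
    - [0,0,0]
    - [0,0,0]
    - [0,0,0]
    - [0,0,0]
  gripper: [-0.02,-0.02,-0.02,-0.02,-0.02,-0.02,-0.02]

```text
time_s: 7.5
tool_pos: [0.5651, 0.076, 0.2641]
tool_rot: [-180.0, -0.6, -0.3]
force: [-0.3, -0.1, -0.5]
grip_width: 0.0426
grasp_force: 0.0
```

```bash
python3 - <<'E'
from h import *
shot("wrist","w4"); mv((.55,-.192,.26),(180,0,90)); mv((.652,-.192,.26),(180,0,-90)); print(env.get_obs()["qpos"].round(0))
E
```

```text
dpos [-0.06   1.337  0.004] rot [ 0.002 -0.003 -1.051]
dpos [0.45  1.334 0.006] rot [-0.003 -0.002  1.043]
[  21.   10.  -36.   92.    6.   80. -105.]
```

View pics/w4.png

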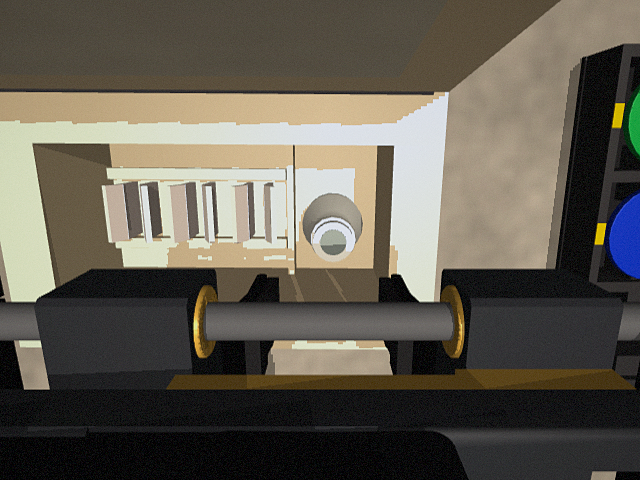

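The fragment stands in the bay at (333,235). Next I turn to yaw -90 and go to the green press point.

Call:
step_arm:
  delta_pos:
    - [0.05,0.3,0]
    - [0.1,0.6,0]
    - [0.15,0.9,0]
    - [0.2,1,0]
    - [0.2,1,0]
    - [0.2,1,0]
    - [0.2,1,0]
    - [0.2,1,0]
    - [0.2,1,0]
    - [0.2,1,0]
  rot:
    - [0,0,0.12]
    - [0,0,0.24]
    - [0,0,0.36]
    - [0,0,0.48]
    - [0,0,0.6]
    - [0,0,0.72]
    - [0,0,0.84]
    - [0,0,0.96]
    - [0,0,1]
    - [0,0,1]
  gripper: [-1,-1,-1,-1,-1,-1,-1,-1,-1,-1]

```text
time_s: 8.8
tool_pos: [0.5963, -0.1288, 0.2347]
tool_rot: [177.5, 1.1, -82.7]
force: [0.1, -1.4, -2.4]
grip_width: 0.0003
grasp_force: 0.0
```

```bash
python3 - <<'E'
from h import *
mv((.6525,-.1935,.13),(180,0,-90)); print(env.get_obs()["qpos"].round(0))
E
```

```text
dpos [ 0.367 -0.26   0.506] rot [0.03  0.011 0.085]
[ -23.   18.   42.   88.  -12.   81. -153.]
```

Joint 7 nears its limit this way, so yaw must go the other way round (+90). Turning back now.

Call:
step_arm:
  delta_pos:
    - [0,0,-0.1]
    - [0,0,-0.2]
    - [0,0,-0.2]
    - [0,0,-0.2]
    - [0,0,-0.2]
    - [0,0,-0.2]
    - [0,0,-0.2]
    - [0,0,-0.2]
    - [0,0,-0.2]
  rot:
    - [0,0,-0.1]
    - [0,0,-0.2]
    - [0,0,-0.32]
    - [0,0,-0.44]
    - [0,0,-0.56]
    - [0,0,-0.68]
    - [0,0,-0.8]
    - [0,0,-0.92]
    - [0,0,-1]
  gripper: [-1,-1,-1,-1,-1,-1,-1,-1,-1]

```text
time_s: 9.93
tool_pos: [0.5988, -0.1289, 0.2756]
tool_rot: [-179.0, 2.5, 3.7]
force: [1.1, -0.3, -0.2]
grip_width: 0.0004
grasp_force: 0.0
```

```bash
python3 - <<'E'
from h import *
mv((.6525,-.1935,.2),(180,0,90)); o=env.get_obs(); print(o["qpos"].round(0),o["tool_pos"],o["tool_rot"])
E
```

```text
dpos [0.263 0.346 0.361] rot [-0.031  0.014 -1.004]
[-14.  16.  29.  84.  -8.  85. -70.] [ 0.59883969 -0.12891774  0.27560491] [-179.0222665     2.45123395    3.74613128]
```

Call:
step_arm:
  delta_pos:
    - [0.1,0.1,0]
    - [0.26,0.3,0]
    - [0.26,0.345,0.1]
    - [0.26,0.345,0.2]
    - [0.26,0.345,0.3]
    - [0.26,0.345,0.36]
    - [0.26,0.345,0.36]
    - [0.26,0.345,0.36]
    - [0.26,0.345,0.36]
    - [0.26,0.345,0.36]
  rot:
    - [-0.01,0,-0.12]
    - [-0.02,0.01,-0.24]
    - [-0.03,0.014,-0.36]
    - [-0.03,0.014,-0.48]
    - [-0.03,0.014,-0.6]
    - [-0.03,0.014,-0.72]
    - [-0.03,0.014,-0.84]
    - [-0.03,0.014,-0.96]
    - [-0.03,0.014,-1]
    - [-0.03,0.014,-1]
  gripper: [-1,-1,-1,-1,-1,-1,-1,-1,-1,-1]

```text
time_s: 11.18
tool_pos: [0.6518, -0.1937, 0.2006]
tool_rot: [-180.0, -0.0, 89.4]
force: [0.5, 0.3, 0.4]
grip_width: 0.0007
grasp_force: 0.0
```

```bash
python3 - <<'E'
from h import *
mv((.6525,-.1935,.07),(180,0,90)); o=env.get_obs(); print(o["qpos"].round(0),o["tool_pos"],o["tool_rot"])
E
```

```text
dpos [0.001 0.004 0.653] rot [-0.    -0.    -0.007]
[ 2. 23. 17. 82. -7. 76. 18.] [ 0.65184046 -0.1936674   0.20064933] [-1.79961581e+02 -2.35284068e-02  8.93801462e+01]
```

Call:
step_arm:
  delta_pos:
    - [0,0,0.3]
    - [0,0,0.55]
    - [0,0,0.65]
    - [0,0,0.68]
    - [0,0,0.71]
    - [0,0,0.74]
    - [0,0,0.77]
    - [0,0,0.8]
    - [0,0,0.81]
    - [0,0,0.81]
    - [0,0,0.81]
  rot:
    - [0,0,0]
    - [0,0,0]
    - [0,0,0]
    - [0,0,0]
    - [0,0,0]
    - [0,0,0]
    - [0,0,0]
    - [0,0,0]
    - [0,0,0]
    - [0,0,0]
    - [0,0,0]
  gripper: [-1,-1,-1,-1,-1,-1,-1,-1,-1,-1,-1]

```text
time_s: 12.55
tool_pos: [0.653, -0.1945, 0.0406]
tool_rot: [179.9, 0.1, 89.4]
force: [-0.1, 1.1, -1.0]
grip_width: 0.0005
grasp_force: 0.5
```

Call:
step_arm:
  delta_pos:
    - [0,0,-0.2]
    - [0,0,-0.4]
    - [0,0,-0.7]
    - [0,-0.2,-0.9]
    - [0,-0.5,-0.9]
    - [0,-0.5,-0.9]
  rot:
    - [0,0,0]
    - [0,0,0]
    - [0,0,0]
    - [0,0,0]
    - [0,0,0]
    - [0,0,0]
  gripper: [-1,-1,-1,-1,-1,-1]

```text
time_s: 13.3
tool_pos: [0.5471, -0.1956, 0.2198]
tool_rot: [-179.9, 0.0, 89.1]
force: [0.7, 0.1, 0.2]
grip_width: 0.0005
grasp_force: 0.0
```

```bash
python3 - <<'E'
from h import *
mv((.5485,-.1935,.04),(180,0,90)); o=env.get_obs(); print(o["tool_pos"])
c=shot("scene"); shot("top","t5"); cv2.imwrite("pics/s5.png",cv2.resize(c["img"][220:380,180:360,::-1],None,fx=3.5,fy=3.5))
E
```

```text
dpos [0.011 0.008 0.899] rot [-0.001  0.    -0.01 ]
[ 0.54707095 -0.19556843  0.21977962]
```

View pics/s5.png

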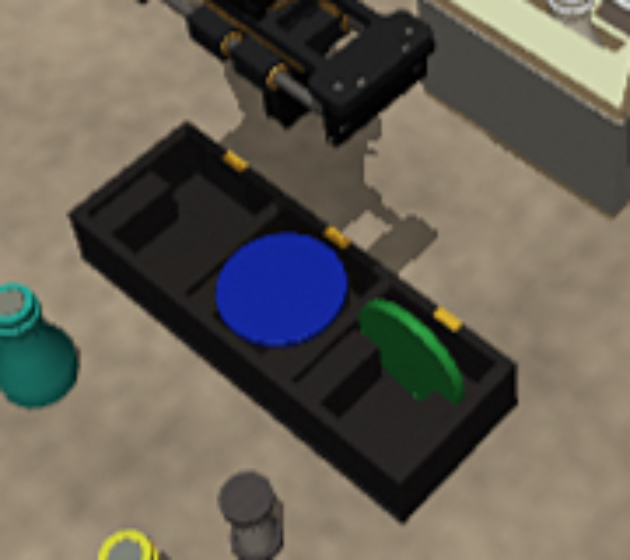

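Green has tipped up and stands at crop (410,345), while cobalt is still flat at (283,290). Next I press cobalt.

Call:
step_arm:
  delta_pos:
    - [0,0,0.3]
    - [0,0,0.6]
    - [0.01,0,0.73]
    - [0.01,0,0.77]
    - [0.01,0,0.8]
    - [0.01,0,0.83]
    - [0.01,0,0.86]
    - [0.01,0,0.89]
    - [0.01,0,0.9]
    - [0.01,0,0.9]
    - [0.01,0,0.9]
  rot:
    - [0,0,0]
    - [0,0,0]
    - [0,0,0]
    - [0,0,0]
    - [0,0,0]
    - [0,0,0]
    - [0,0,0]
    - [0,0,0]
    - [0,0,0]
    - [0,0,0]
    - [0,0,0]
  gripper: [-1,-1,-1,-1,-1,-1,-1,-1,-1,-1,-1]

```text
time_s: 14.78
tool_pos: [0.5543, -0.1897, 0.0413]
tool_rot: [179.7, -0.1, 89.5]
force: [-0.4, 5.5, 5.4]
grip_width: 0.0005
grasp_force: 3.3
```

Call:
step_arm:
  delta_pos:
    - [0,0,-0.2]
    - [0,0,-0.4]
    - [0,0,-0.7]
    - [-0.2,0,-1]
    - [-0.5,0,-1]
    - [-0.7,0.1,-1]
    - [-0.7,0.1,-1]
  rot:
    - [0,0,0]
    - [0,0,0]
    - [0,0,0]
    - [0,0,0]
    - [0,0,0]
    - [0,0,0]
    - [0,0,0]
  gripper: [-1,-1,-1,-1,-1,-1,-1]

```text
time_s: 15.65
tool_pos: [0.5697, -0.3367, 0.2393]
tool_rot: [180.0, 0.2, 89.0]
force: [-0.2, 1.1, -0.6]
grip_width: 0.0004
grasp_force: 0.0
```

```bash
python3 - <<'E'
from h import *
o=env.get_obs(); print(o["tool_pos"],o["qpos"].round(0))
t=shot("top"); w=shot("wrist"); s=shot("scene"); cc=lambda i,a,b,f: cv2.resize(i[a[1]:b[1],a[0]:b[0],::-1],None,fx=f,fy=f)
a=cc(s["img"],(200,240),(340,380),2.85); b=cc(t["img"],(370,180),(450,300),3.4)
p=np.zeros((600,800,3),np.uint8); p[:a.shape[0],:a.shape[1]]=a; p[:b.shape[0],420:420+b.shape[1]]=b; cv2.imwrite("pics/s6.png",p); cv2.imwrite("pics/w6.png",w["img"][:,:,::-1])
E
```

```text
[ 0.56973784 -0.33668665  0.23932757] [11. 20. 23. 82. -8. 79. 33.]
```

View pics/s6.png

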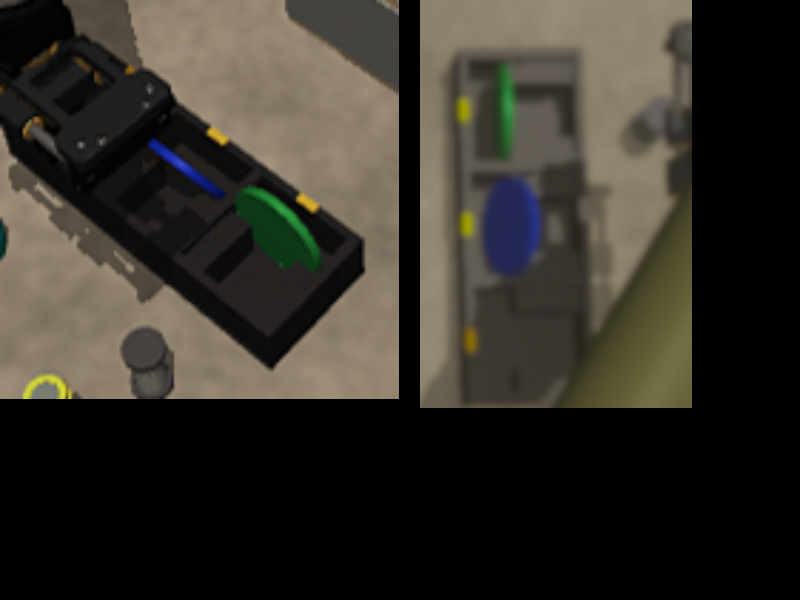

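Cobalt leans (edge-on to the scene camera); green stands nearly upright. I'll measure green's upper edge from the top and scene views.

```bash
python3 - <<'E'
from h import *
t=shot("top"); s=shot("scene")
for c,n in ((t,"top"),(s,"scene")):
    for lo,hi in (((45,80,40),(80,255,255)),((105,80,40),(130,255,255))):
        for b in blobs(c,lo,hi,40):
            if 200<b[0][0]<420 and b[0][1]>180: print(n,b)
h=cv2.cvtColor(t["img"],cv2.COLOR_RGB2HSV); m=cv2.inRange(h,np.array((45,80,40)),np.array((80,255,255)))
for r in range(198,228,4):
    x=np.nonzero(m[r,370:420])[0]+370
    if len(x): print(r,x.min(),x.max(), t["img"][r,x,1])
# hypotheses for green: bottom edge on floor at +x wall, lean a
for a in (0,10,20,30,40):
    y0=-.2255+.050; ca,sa=np.sin(np.radians(a)),np.cos(np.radians(a))
    # lower +y-face corner touches wall; centre line of the face
    yt=y0-.09*ca; zt=.006+.09*sa
    print(a,"top edge +yface",proj(t,(.6525,yt,zt)).round(1),"-yface",proj(t,(.6525,yt-.008*sa,zt-.008*ca)).round(1),"scene",proj(s,(.6525,yt,zt)).round(1))
E
```

```text
top (array([394.4, 211.8]), [392, 198, 7, 29, 155])
top (array([396.6, 245.9]), [389, 232, 17, 29, 395])
scene (array([297.1, 320. ]), [282, 305, 31, 31, 509])
scene (array([264.9, 298.8]), [252, 289, 27, 21, 134])
198 393 394 [65 74]
202 392 396 [ 59  75  99 115 112]
206 392 398 [ 58  72 102 127 121  89  57]
210 392 397 [ 57  75 114 144 144 121]
214 392 397 [ 56  69  98 126 133 120]
218 392 397 [ 56  64  88 112 116 108]
222 392 396 [ 55  62  79  96 100]
226 394 395 [71 75]
0 top edge +yface [384.9 208.9] -yface [387.6 208.9] scene [305.4 301.1]
10 top edge +yface [390.1 208.9] -yface [392.7 209. ] scene [300.8 305.9]
20 top edge +yface [395.  209.1] -yface [397.4 209.3] scene [296.4 311.2]
30 top edge +yface [399.4 209.5] -yface [401.6 209.7] scene [292.2 316.9]
40 top edge +yface [403.3 210. ] -yface [405.1 210.3] scene [288.5 322.8]
```

Green's upper rim is at cols 394–397 in the top view, so y≈-0.207 and it is nearly upright. I'll turn to yaw 0 and approach from above with the tool vertical.

```bash
python3 - <<'E'
from h import *
mv((.6525,-.207,.18),(180,0,0))
E
```

```text
dpos [0.616 0.399 0.304] rot [ 1.000e-03 -2.000e-03  1.042e+00]
```

Call:
step_arm:
  delta_pos:
    - [0.2,0.1,0]
    - [0.4,0.3,0]
    - [0.62,0.4,0]
    - [0.62,0.4,0.1]
    - [0.62,0.4,0.2]
    - [0.62,0.4,0.25]
    - [0.62,0.4,0.3]
    - [0.62,0.4,0.3]
    - [0.62,0.4,0.3]
    - [0.62,0.4,0.3]
  rot:
    - [0,0,0.12]
    - [0,0,0.24]
    - [0,0,0.36]
    - [0,0,0.48]
    - [0,0,0.6]
    - [0,0,0.72]
    - [0,0,0.84]
    - [0,0,0.96]
    - [0,0,1]
    - [0,0,1]
  gripper: [0,0,0,0,0,0,0,0,0,0]

```text
time_s: 17.15
tool_pos: [0.6528, -0.2065, 0.1811]
tool_rot: [-180.0, -0.2, 3.6]
force: [0.3, 0.3, 0.7]
grip_width: 0.0433
grasp_force: 0.0
```

```bash
python3 - <<'E'
from h import *
mv((.6525,-.207,.075),(180,0,0)); o=env.get_obs(); print(o["tool_pos"],o["qpos"].round())
w=shot("wrist","w7"); print(blobs(w,(45,80,40),(80,255,255),40)); print(proj(w,(.6525,-.203,.095)),proj(w,(.6525,-.211,.095)))
E
```

```text
dpos [-0.003  0.003  0.531] rot [-0.    -0.002  0.042]
[ 0.65282235 -0.20646385  0.18111146] [ -8.  26.  32.  83. -14.  75. -61.]
[(array([331.1, 238.5]), [322, 175, 19, 127, 1624])]
[324.07016678 249.97461032] [337.14967126 250.77431275]
```

View pics/w7.png

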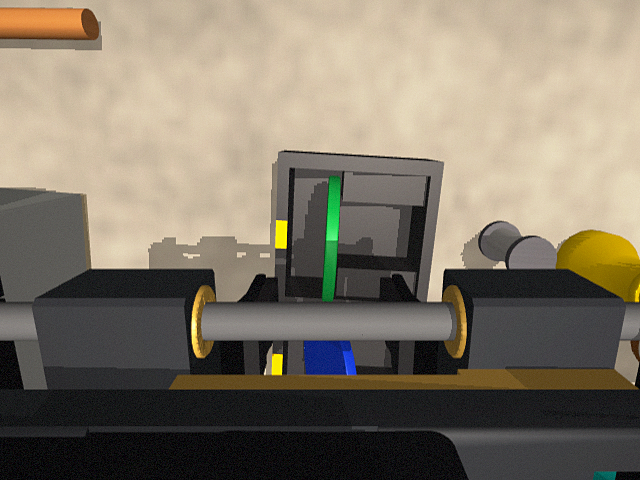

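Green stands upright at column ~331, midway between the fingers (265–400). Descend and grip.

Call:
step_arm:
  delta_pos:
    - [0,0,0.2]
    - [0,0,0.45]
    - [0,0,0.53]
    - [0,0,0.53]
    - [0,0,0.53]
    - [0,0,0.53]
    - [0,0,0.53]
    - [0,0,0.53]
    - [0,0,0.53]
  rot:
    - [0,0,0.042]
    - [0,0,0.042]
    - [0,0,0.042]
    - [0,0,0.042]
    - [0,0,0.042]
    - [0,0,0.042]
    - [0,0,0.042]
    - [0,0,0.042]
    - [0,0,0.042]
  gripper: [0,0,0,0,-1,-1,-1,-1,-1]
  squeeze: 20

```text
time_s: 18.32
tool_pos: [0.6532, -0.2079, 0.0752]
tool_rot: [180.0, -0.2, -0.1]
force: [-0.5, 0.1, 1.5]
grip_width: 0.0078
grasp_force: 20.0
```

Call:
step_arm:
  delta_pos:
    - [0,0,-0.15]
    - [0,0,-0.45]
    - [0,0,-0.75]
    - [-0.05,-0.2,-0.95]
    - [-0.15,-0.5,-0.95]
    - [-0.3,-0.8,-0.95]
    - [-0.42,-1,-0.95]
    - [-0.42,-1,-0.95]
  rot:
    - [0,0,0]
    - [0,0,0]
    - [0,0,0]
    - [0,0,0]
    - [0,0,0]
    - [0,0,0]
    - [0,0,0]
    - [0,0,0]
  gripper: [-1,-1,-1,-1,-1,-1,-1,-1]

```text
time_s: 19.32
tool_pos: [0.5673, -0.002, 0.2643]
tool_rot: [-179.8, -0.1, 0.4]
force: [0.4, -0.4, -0.8]
grip_width: 0.0079
grasp_force: 20.0
```

Call:
step_arm:
  delta_pos:
    - [0,-0.3,0]
    - [0,-0.6,0]
    - [0,-0.9,0]
    - [0,-1,0]
    - [0,-1,0]
    - [0,-1,0]
  rot:
    - [0,0,0]
    - [0,0,0]
    - [0,0,0]
    - [0,0,0]
    - [0,0,0]
    - [0,0,0]
  gripper: [-1,-1,-1,-1,-1,-1]

```text
time_s: 20.08
tool_pos: [0.5701, 0.189, 0.2645]
tool_rot: [179.9, -0.2, -0.4]
force: [0.7, -0.3, -0.1]
grip_width: 0.0082
grasp_force: 20.0
```

```bash
python3 - <<'E'
from h import *
mv((.568,.1975,.16),(180,0,-.6)); o=env.get_obs(); print(o["tool_pos"],o["grip_width"],o["qpos"].round())
w=shot("wrist","w8"); print([proj(w,p).round(0) for p in ((.4917,.1986,.13),(.569,.1975,.058),(.568,.1425,.058),(.568,.2525,.058))])
E
```

```text
dpos [-0.012 -0.044  0.522] rot [ 0.001 -0.002  0.003]
[0.57013767 0.18895403 0.26451406] 0.008167612420316283 [ -40.   12.   23.   89.   -4.   80. -108.]
[array([317., 331.]), array([319., 216.]), array([380., 217.]), array([258., 218.])]
```

View pics/w8.png

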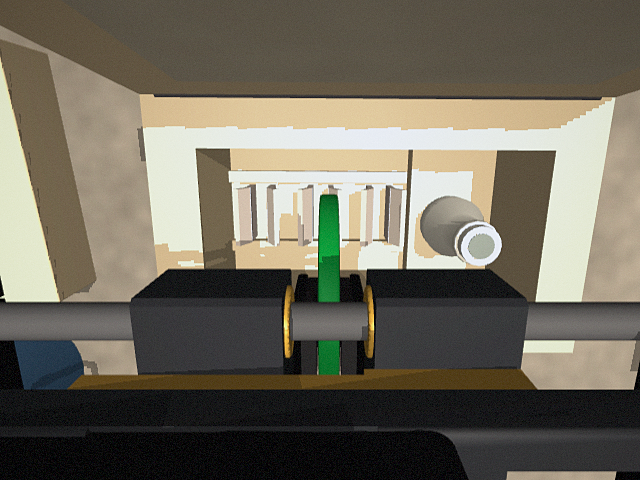

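Green hangs between the fingers at column 330; slot 2's ribs sit around column 320, as predicted. Align, then lower in stages.

Call:
step_arm:
  delta_pos:
    - [-0.01,-0.045,0.1]
    - [-0.01,-0.045,0.35]
    - [-0.01,-0.045,0.5]
    - [-0.01,-0.045,0.5]
    - [-0.01,-0.045,0.5]
  rot:
    - [0,0,0.003]
    - [0,0,0.003]
    - [0,0,0.003]
    - [0,0,0.003]
    - [0,0,0.003]
  gripper: [-1,-1,-1,-1,-1]

```text
time_s: 20.75
tool_pos: [0.5689, 0.2003, 0.1663]
tool_rot: [-180.0, -0.3, -0.5]
force: [0.4, 0.6, -0.8]
grip_width: 0.0077
grasp_force: 20.0
```

```bash
python3 - <<'E'
from h import *
mv((.568,.198,.1),(180,0,-.6)); print(env.get_obs()["tool_pos"])
w=shot("wrist","w9"); s=shot("scene"); cv2.imwrite("pics/s9.png",cv2.resize(s["img"][130:280,290:470,::-1],None,fx=4,fy=4,interpolation=cv2.INTER_CUBIC))
E
```

```text
dpos [-0.006  0.012  0.331] rot [-0.    -0.003  0.001]
[0.56894009 0.20031067 0.16630647]
```

View pics/w9.png

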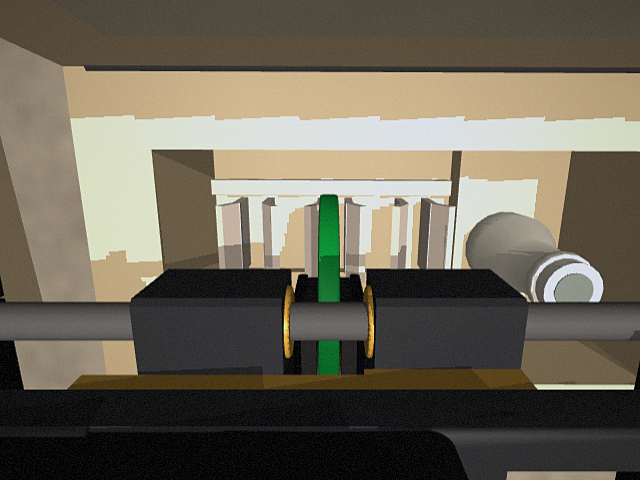

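Slot 1 spans columns 217–280, slot 2 about 305–365 and slot 3 392–455, so slot 2's centre is ~335. The disc is at 329, so I shift ~3.5 mm to -y and lower slowly.

Call:
step_arm:
  delta_pos:
    - [-0.005,0.018,0]
    - [-0.005,0.018,0.08]
    - [-0.005,0.018,0.16]
    - [-0.005,0.018,0.2]
    - [-0.005,0.018,0.24]
    - [-0.005,0.018,0.27]
    - [-0.005,0.018,0.29]
    - [-0.005,0.018,0.29]
  rot:
    - [0,0,0]
    - [0,0,0]
    - [0,0,0]
    - [0,0,0]
    - [0,0,0]
    - [0,0,0]
    - [0,0,0]
    - [0,0,0]
  gripper: [-1,-1,-1,-1,-1,-1,-1,-1]

```text
time_s: 21.85
tool_pos: [0.5667, 0.1977, 0.1064]
tool_rot: [180.0, -0.1, -0.4]
force: [-0.3, -0.3, -1.0]
grip_width: 0.008
grasp_force: 20.0
```

Call:
step_arm:
  delta_pos:
    - [0,0,0.015]
    - [0,0,0.03]
    - [0,0,0.036]
    - [0,0,0.036]
    - [0,0,0.036]
  rot:
    - [0,0,0]
    - [0,0,0]
    - [0,0,0]
    - [0,0,0]
    - [0,0,0]
  gripper: [-1,-1,-1,-1,-1]

```text
time_s: 22.48
tool_pos: [0.5688, 0.198, 0.1012]
tool_rot: [-179.9, -0.4, -0.4]
force: [2.5, -0.2, 4.3]
grip_width: 0.008
grasp_force: 20.0
```

Call:
step_arm:
  delta_pos:
    - [0,0,0]
    - [0,0,0]
    - [0,0,0]
    - [0,0,-0.2]
    - [0,0,-0.45]
    - [0,0,-0.7]
    - [0,0.1,-0.9]
    - [0,0.4,-0.9]
    - [0,0.7,-0.9]
  rot:
    - [0,0,0]
    - [0,0,0]
    - [0,0,0]
    - [0,0,0]
    - [0,0,0]
    - [0,0,0]
    - [0,0,0]
    - [0,0,0]
    - [0,0,0]
  gripper: [-0.4,-0.4,-0.4,-0.4,-0.4,-0.4,-0.4,-0.4,-0.4]

```text
time_s: 23.6
tool_pos: [0.5654, 0.0566, 0.2798]
tool_rot: [180.0, -0.2, -0.3]
force: [0.3, -1.1, -0.2]
grip_width: 0.0262
grasp_force: 0.0
```

```bash
python3 - <<'E'
from h import *
o=env.get_obs(); print(o["tool_pos"],o["qpos"].round())
w=shot("wrist"); t=shot("top"); s=shot("scene"); cc=lambda i,a,b,f: cv2.resize(i[a[1]:b[1],a[0]:b[0],::-1],None,fx=f,fy=f,interpolation=cv2.INTER_CUBIC)
p=np.zeros((600,800,3),np.uint8)
a=cc(w["img"],(40,60),(440,270),1.0); b=cc(s["img"],(200,260),(320,350),3.2); d=cc(t["img"],(200,170),(420,300),1.8); e=cc(s["img"],(290,130),(470,280),2.2)
for im,(x,y) in ((a,(0,0)),(b,(405,0)),(d,(405,300)),(e,(0,240))): p[y:y+im.shape[0],x:x+im.shape[1]]=im[:600-y,:800-x]
cv2.imwrite("pics/s10.png",p)
for c,n in ((t,"top"),(s,"scene")):
    for lo,hi in (((45,80,40),(80,255,255)),((105,80,40),(130,255,255))):
        for q in blobs(c,lo,hi,20):
            if 200<q[0][0]<440 and q[0][1]>160: print(n,q)
E
```

```text
[0.56535473 0.05664685 0.27980593] [-33.   7.  27.  92.  -3.  81. -96.]
top (array([260.4, 238.1]), [258, 225, 6, 28, 112])
top (array([396.4, 245.8]), [389, 232, 16, 28, 377])
scene (array([366.2, 197.3]), [361, 191, 14, 16, 119])
scene (array([323.1, 202. ]), [317, 197, 13, 10, 36])
scene (array([263.5, 297.7]), [249, 286, 30, 24, 150])
```

View pics/s10.png

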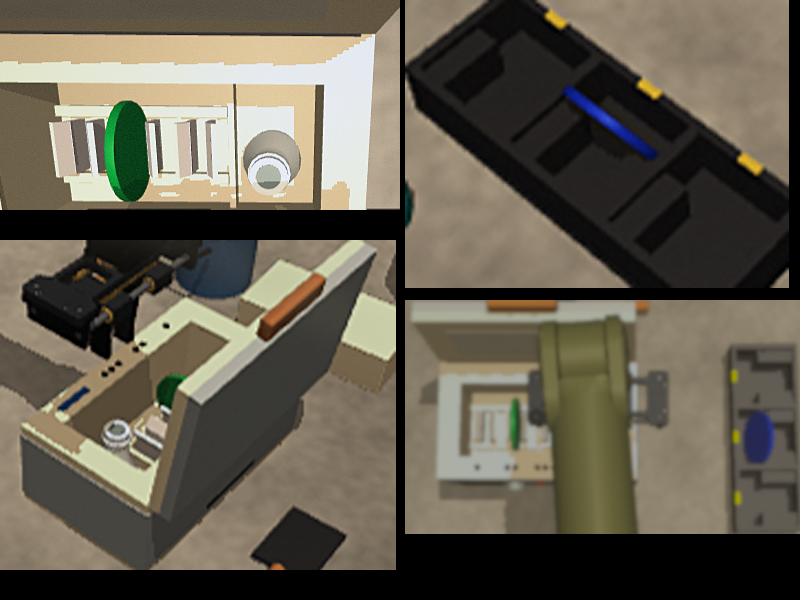

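Green stands in slot 2 (panel 1: (126,150)), the fragment in the bay (270,180), and cobalt leans about 21° from vertical. For cobalt I'll use a 20° tilted tool. Travel to the hover point first.

Call:
step_arm:
  delta_pos:
    - [0,0.3,0]
    - [0,0.6,0]
    - [-0.04,0.9,0]
    - [-0.08,1,0]
    - [-0.08,1,0.1]
    - [-0.08,1,0.2]
  rot:
    - [0,0,0]
    - [0,0,0]
    - [0,0,0]
    - [0,0,0]
    - [0,0,0]
    - [0,0,0]
  gripper: [0,0,0,0,0,0]

```text
time_s: 24.5
tool_pos: [0.5487, -0.1402, 0.2387]
tool_rot: [-179.9, -0.2, -0.3]
force: [-0.1, 0.8, 0.2]
grip_width: 0.0434
grasp_force: 0.0
```

```bash
python3 - <<'E'
from h import *
o=env.get_obs(); print(o["tool_pos"],o["qpos"].round()); mv((.5485,-.250,.155),(-159,0,0))
t=shot("top")
for q in blobs(t,(45,80,40),(80,255,255),20): print(q,ray(t,q[0],.1))
E
```

```text
[ 0.54867094 -0.14017808  0.23873722] [-20.   9.  36.  96.  -5.  77. -74.]
dpos [0.    0.55  0.418] rot [ 0.244 -0.002 -0.003]
(array([260.4, 238. ]), [258, 225, 5, 28, 106]) [0.56822708 0.19692786 0.1       ]
(array([ 13.8, 467.5]), [0, 452, 34, 28, 748]) [-0.07825115  0.89067013  0.1       ]
```

Call:
step_arm:
  delta_pos:
    - [0,0.2,0]
    - [0,0.45,0.1]
    - [0,0.55,0.3]
    - [0,0.55,0.42]
    - [0,0.55,0.42]
    - [0,0.55,0.42]
  rot:
    - [0.1,0,0]
    - [0.2,0,0]
    - [0.244,0,0]
    - [0.244,0,0]
    - [0.244,0,0]
    - [0.244,0,0]
  gripper: [0,0,0,0,0,0]

```text
time_s: 25.3
tool_pos: [0.5495, -0.2497, 0.157]
tool_rot: [-159.0, -0.3, -0.1]
force: [0.2, 0.5, 0.1]
grip_width: 0.0436
grasp_force: 0.0
```

```bash
python3 - <<'E'
from h import *
o=env.get_obs(); print(o["tool_pos"],o["tool_rot"]); mv((.5485,-.218,.071),(-159,0,0))
w=shot("wrist"); print(blobs(w,(105,150,40),(130,255,255),60))
for n,p in (("top+y",(.5485,-.2227,.093)),("top-y",(.5485,-.230,.09))): print(n,proj(w,p))
h=cv2.cvtColor(w["img"],cv2.COLOR_RGB2HSV); m=cv2.inRange(h,np.array((105,150,40)),np.array((130,255,255)))
for r in range(150,300,15):
    x=np.nonzero(m[r])[0]
    if len(x): print(r,x.min(),x.max(),w["img"][r,x.min():x.max()+1:3,2])
cv2.imwrite("pics/w11.png",w["img"][:,:,::-1])
E
```

```text
[ 0.54945618 -0.24969157  0.15704552] [-1.59018345e+02 -2.98630815e-01 -1.24051634e-01]
dpos [-0.007  0.006  0.458] rot [ 0.    -0.004 -0.   ]
[(array([334.8, 240.9]), [327, 178, 17, 124, 1994])]
top+y [325.43187122 259.52999688]
top-y [339.25769083 259.42995898]
180 328 339 [138 155 150 145]
195 327 341 [133 242 223 220 218]
210 327 342 [131 220 241 241 241 247]
225 327 343 [135 151 251 250 247 253]
240 285 343 [ 45  37  41  37  39  36  38  40  41  77  93  88  93  94 134 132 255 254
 253 255]
255 327 343 [113 130 255 254 254 255]
270 327 343 [104 110 191 184 182 189]
285 327 343 [ 59 101 184 186 186 188]
```

The disc shows as a narrow bar (327–343), so the tilt matches. Descend along the tool axis and grip.

Call:
step_arm:
  delta_pos:
    - [-0.005,0.012,0.2]
    - [-0.005,0.012,0.4]
    - [-0.005,0.012,0.46]
    - [-0.005,0.012,0.46]
    - [-0.005,0.012,0.46]
    - [-0.005,0.012,0.46]
    - [-0.005,0.012,0.46]
    - [-0.005,0.012,0.46]
    - [-0.005,0.012,0.46]
  rot:
    - [0,0,0]
    - [0,0,0]
    - [0,0,0]
    - [0,0,0]
    - [0,0,0]
    - [0,0,0]
    - [0,0,0]
    - [0,0,0]
    - [0,0,0]
  gripper: [0,0,0,0,-1,-1,-1,-1,-1]
  squeeze: 20

```text
time_s: 26.48
tool_pos: [0.5475, -0.2201, 0.0694]
tool_rot: [-158.9, -0.2, -0.3]
force: [-1.5, 1.7, 5.4]
grip_width: 0.0079
grasp_force: 19.8
```

Call:
step_arm:
  delta_pos:
    - [0,0,-0.15]
    - [0,0,-0.4]
    - [0,0,-0.7]
    - [0,0,-1]
    - [0,0,-1]
    - [0,0,-1]
    - [0,0,-1]
  rot:
    - [0,0,0]
    - [0,0,0]
    - [0,0,0]
    - [0,0,0]
    - [-0.1,0,0]
    - [-0.2,0,0]
    - [-0.244,0,0]
  gripper: [-1,-1,-1,-1,-1,-1,-1]

```text
time_s: 27.35
tool_pos: [0.5469, -0.2915, 0.2555]
tool_rot: [179.9, -0.2, -0.2]
force: [0.3, 0.5, -1.7]
grip_width: 0.0078
grasp_force: 20.0
```

```bash
python3 - <<'E'
from h import *
o=env.get_obs(); print(o["tool_pos"],o["tool_rot"],o["grip_width"],o["qpos"].round()); mv((.567,.1425,.262),(180,0,-.6))
E
```

```text
[ 0.54690261 -0.29145277  0.25551849] [179.8665476   -0.21820306  -0.20998261] 0.007837465288397332 [-10.  17.  45.  88. -12.  80. -55.]
dpos [ 0.093 -2.17  -0.037] rot [ 0.002 -0.003  0.005]
```

Call:
step_arm:
  delta_pos:
    - [0,-0.3,-0.03]
    - [0,-0.6,-0.03]
    - [0,-0.9,-0.03]
    - [0,-1,-0.03]
    - [0,-1,-0.03]
  rot:
    - [0,0,0.005]
    - [0,0,0.005]
    - [0,0,0.005]
    - [0,0,0.005]
    - [0,0,0.005]
  gripper: [-1,-1,-1,-1,-1]

```text
time_s: 27.98
tool_pos: [0.5475, -0.091, 0.2609]
tool_rot: [-180.0, -0.1, -0.6]
force: [-0.1, -0.3, -1.4]
grip_width: 0.0079
grasp_force: 20.0
```

Call:
step_arm:
  delta_pos:
    - [0.03,-0.3,0]
    - [0.06,-0.6,0]
    - [0.09,-0.9,0]
    - [0.09,-1,0]
    - [0.09,-1,0]
    - [0.09,-1,0]
  rot:
    - [0,0,0]
    - [0,0,0]
    - [0,0,0]
    - [0,0,0]
    - [0,0,0]
    - [0,0,0]
  gripper: [-1,-1,-1,-1,-1,-1]

```text
time_s: 28.72
tool_pos: [0.5687, 0.1028, 0.2614]
tool_rot: [179.9, -0.2, -1.1]
force: [0.0, -1.2, -1.0]
grip_width: 0.0077
grasp_force: 20.0
```

```bash
python3 - <<'E'
from h import *
o=env.get_obs(); print(o["tool_pos"],o["tool_rot"],o["grip_width"],o["qpos"].round()); mv((.567,.142,.165),(180,0,-.6))
w=shot("wrist"); print(blobs(w,(105,150,40),(130,255,255),60), blobs(w,(45,80,40),(80,255,255),60))
E
```

```text
[0.5687358  0.10275366 0.26140785] [ 1.79886534e+02 -1.69361005e-01 -1.08267675e+00] 0.0077392108068809725 [ -41.    9.   31.   93.   -5.   79. -100.]
dpos [-0.014 -0.197  0.482] rot [ 0.001 -0.002 -0.006]
[(array([328.4, 248.5]), [317, 192, 23, 110, 2286]), (array([328.5, 356.9]), [318, 341, 22, 34, 716])] [(array([213.5, 218.9]), [195, 167, 38, 103, 3175])]
```

Call:
step_arm:
  delta_pos:
    - [-0.012,-0.197,0]
    - [-0.012,-0.197,0.15]
    - [-0.012,-0.197,0.4]
    - [-0.012,-0.197,0.48]
    - [-0.012,-0.197,0.48]
    - [-0.012,-0.197,0.48]
  rot:
    - [0,0,-0.006]
    - [0,0,-0.006]
    - [0,0,-0.006]
    - [0,0,-0.006]
    - [0,0,-0.006]
    - [0,0,-0.006]
  gripper: [-1,-1,-1,-1,-1,-1]

```text
time_s: 29.52
tool_pos: [0.5681, 0.1458, 0.1674]
tool_rot: [-179.9, -0.3, -0.3]
force: [0.0, -0.1, -0.6]
grip_width: 0.0081
grasp_force: 20.0
```

Call:
step_arm:
  delta_pos:
    - [-0.005,0.018,0]
    - [-0.005,0.018,0.08]
    - [-0.005,0.018,0.16]
    - [-0.005,0.018,0.2]
    - [-0.005,0.018,0.24]
    - [-0.005,0.018,0.28]
    - [-0.005,0.018,0.31]
    - [-0.005,0.018,0.31]
  rot:
    - [0,0,0]
    - [0,0,0]
    - [0,0,0]
    - [0,0,0]
    - [0,0,0]
    - [0,0,0]
    - [0,0,0]
    - [0,0,0]
  gripper: [-1,-1,-1,-1,-1,-1,-1,-1]

```text
time_s: 30.52
tool_pos: [0.5655, 0.1424, 0.1028]
tool_rot: [180.0, -0.1, -0.3]
force: [-0.0, -0.7, -2.3]
grip_width: 0.0075
grasp_force: 20.0
```

Call:
step_arm:
  delta_pos:
    - [0.005,0,0.015]
    - [0.007,0,0.03]
    - [0.007,0,0.035]
    - [0.007,0,0.035]
  rot:
    - [0,0,0]
    - [0,0,0]
    - [0,0,0]
    - [0,0,0]
  gripper: [-1,-1,-1,-1]

```text
time_s: 31.02
tool_pos: [0.569, 0.1427, 0.0975]
tool_rot: [-180.0, -0.4, -0.3]
force: [4.4, 0.1, 4.1]
grip_width: 0.0081
grasp_force: 20.0
```

Call:
step_arm:
  delta_pos:
    - [0,0,0]
    - [0,0,0]
    - [0,0,0]
    - [0,0,-0.2]
    - [0,0,-0.45]
    - [0,0,-0.7]
    - [0,0,-0.95]
    - [-0.3,0.3,-1]
    - [-0.6,0.6,-1]
    - [-0.6,0.9,-1]
    - [-0.6,1,-1]
  rot:
    - [0,0,0]
    - [0,0,0]
    - [0,0,0]
    - [0,0,0]
    - [0,0,0]
    - [0,0,0]
    - [0,0,0]
    - [0,0,0]
    - [0,0,0]
    - [0,0,0]
    - [0,0,0]
  gripper: [-0.4,-0.4,-0.4,-0.4,-0.4,-0.4,-0.4,-0.4,-0.4,-0.4,-0.4]

```text
time_s: 32.4
tool_pos: [0.4442, -0.0586, 0.296]
tool_rot: [-179.9, -0.2, -0.3]
force: [0.8, -0.8, 1.1]
grip_width: 0.0263
grasp_force: 0.0
```

```bash
python3 - <<'E'
from h import *
o=env.get_obs(); print(o["tool_pos"],o["qpos"].round())
t=shot("top","t12")
for n,lo,hi in (("g",(45,80,40),(80,255,255)),("b",(105,80,40),(130,255,255))):
    for q in blobs(t,lo,hi,20): 
        if 200<q[0][0]<420 and 180<q[0][1]<300: print(n,q,ray(t,q[0],.1).round(3),ray(t,q[0],.13).round(3))
s=shot("scene")
for uv in ((455,130),(372,255),(436,190)): pass
print([proj(t,p).round(0) for p in ((.665,.16,.16),(.70,.16,.32))])
E
```

```text
[ 0.44420191 -0.0586425   0.29601714] [-38. -12.  36. 106.   7.  84. -93.]
g (array([260.4, 238. ]), [258, 225, 6, 28, 110]) [0.568 0.197 0.1  ] [0.564 0.193 0.13 ]
b (array([278.8, 238.4]), [277, 226, 4, 26, 81]) [0.566 0.142 0.1  ] [0.562 0.139 0.13 ]
b (array([302.5, 262.5]), [295, 262, 16, 2, 32]) [0.494 0.072 0.1  ] [0.491 0.07  0.13 ]
[array([271., 202.]), array([263., 176.])]
```

Green (.568,.197) and cobalt (.566,.142) both stand in place. Next is the lid: go over it with closed fingers, at y≈0.045 beside the wooden lip.

Call:
step_arm:
  delta_pos:
    - [0,0,-0.3]
    - [0,0,-0.6]
    - [0.3,-0.15,-0.65]
    - [0.6,-0.3,-0.65]
    - [0.9,-0.45,-0.65]
    - [1,-0.5,-0.65]
    - [1,-0.5,-0.65]
  rot:
    - [0,0,0]
    - [0,0,0]
    - [0,0,0]
    - [0,0,0]
    - [0,0,0]
    - [0,0,0]
    - [0,0,0]
  gripper: [-1,-1,-1,-1,-1,-1,-1]

```text
time_s: 33.38
tool_pos: [0.6474, 0.0453, 0.4228]
tool_rot: [179.8, 0.1, -0.1]
force: [-0.4, 0.2, -0.7]
grip_width: 0.0004
grasp_force: 0.0
```

```bash
python3 - <<'E'
from h import *
o=env.get_obs(); print(o["tool_pos"],o["tool_rot"],o["qpos"].round()); mv((.775,.045,.42),(180,0,-.6))
E
```

```text
[0.64741877 0.0453148  0.42276666] [ 1.79840938e+02  1.41434778e-01 -9.57826169e-02] [-34.  21.  41.  64. -13. 100. -88.]
dpos [0.638 0.    0.012] rot [0.002 0.002 0.006]
```

Call:
step_arm:
  delta_pos:
    - [0.3,0,0]
    - [0.6,0,0]
    - [0.64,0,0]
    - [0.64,0,0.1]
    - [0.64,0,0.3]
    - [0.64,0,0.5]
    - [0.64,0,0.57]
    - [0.64,0,0.57]
  rot:
    - [0,0,0]
    - [0,0,0]
    - [0,0,0]
    - [0,0,0]
    - [0,0,0]
    - [0,0,0]
    - [0,0,0]
    - [0,0,0]
  gripper: [-1,-1,-1,-1,-1,-1,-1,-1]

```text
time_s: 34.38
tool_pos: [0.7735, 0.0416, 0.3132]
tool_rot: [-180.0, -0.1, -0.3]
force: [0.3, 0.4, 0.3]
grip_width: 0.0004
grasp_force: 0.0
```

```bash
python3 - <<'E'
from h import *
o=env.get_obs(); print(o["tool_pos"],o["tool_rot"],o["qpos"].round())
for th in (1.68,1.5,1.3,1.1,.9,.7,.5,.35,.2,.1,.05,0):
    x=.661-.17*np.cos(th)+.03*np.sin(th)+.0095; z=.13+.17*np.sin(th)+.03*np.cos(th)+.011
    print(th,round(x,3),round(z,3),"dx",round((x-o["tool_pos"][0])/.2,2),"dz",round((o["tool_pos"][2]-z)/.2,2))
E
```

```text
[0.77354947 0.0416168  0.31315699] [-1.79992205e+02 -1.01385000e-01 -2.97843082e-01] [-25.  38.  40.  53. -23.  95. -84.]
1.68 0.719 0.307 dx -0.27 dz 0.03
1.5 0.688 0.313 dx -0.43 dz 0.0
1.3 0.654 0.313 dx -0.6 dz 0.0
1.1 0.62 0.306 dx -0.77 dz 0.04
0.9 0.588 0.293 dx -0.93 dz 0.1
0.7 0.56 0.273 dx -1.07 dz 0.2
0.5 0.536 0.249 dx -1.19 dz 0.32
0.35 0.521 0.227 dx -1.26 dz 0.43
0.2 0.51 0.204 dx -1.32 dz 0.54
0.1 0.504 0.188 dx -1.35 dz 0.63
0.05 0.502 0.179 dx -1.36 dz 0.67
0 0.5 0.171 dx -1.37 dz 0.71
```

Call:
step_arm:
  delta_pos:
    - [-0.15,0,0.02]
    - [-0.27,0,0.02]
    - [-0.35,0,0.02]
    - [-0.43,0,0.01]
    - [-0.51,0,0]
    - [-0.6,0,0]
    - [-0.68,0,0.02]
    - [-0.77,0,0.04]
    - [-0.85,0,0.07]
    - [-0.93,0,0.1]
    - [-0.93,0,0.1]
  rot:
    - [0,0,0]
    - [0,0,0]
    - [0,0,0]
    - [0,0,0]
    - [0,0,0]
    - [0,0,0]
    - [0,0,0]
    - [0,0,0]
    - [0,0,0]
    - [0,0,0]
    - [0,0,0]
  gripper: [-1,-1,-1,-1,-1,-1,-1,-1,-1,-1,-1]

```text
time_s: 35.75
tool_pos: [0.5889, 0.0421, 0.2953]
tool_rot: [-179.9, -0.4, -0.3]
force: [-0.1, -0.4, 1.4]
grip_width: 0.0005
grasp_force: 0.4
```

```bash
python3 - <<'E'
from h import *
o=env.get_obs(); print(o["tool_pos"],o["tool_rot"],o["force"],o["qpos"].round())
for th in (.9,.75,.6,.5,.4,.3,.2,.1,.05,0,-.03):
    x=.661-.17*np.cos(th)+.03*np.sin(th)+.0095; z=.13+.17*np.sin(th)+.03*np.cos(th)+.011
    print(th,"dx",round((x-o["tool_pos"][0])/.2,2),"dz",round((o["tool_pos"][2]-z)/.2,2))
E
```

```text
[0.58886733 0.04207425 0.29533207] [-179.87544504   -0.39291012   -0.31601248] [-0.07723963 -0.35958004  1.37084283] [-43.  11.  43.  88.  -8.  83. -90.]
0.9 dx -0.0 dz 0.01
0.75 dx -0.11 dz 0.08
0.6 dx -0.21 dz 0.17
0.5 dx -0.27 dz 0.23
0.4 dx -0.32 dz 0.3
0.3 dx -0.36 dz 0.38
0.2 dx -0.4 dz 0.46
0.1 dx -0.42 dz 0.54
0.05 dx -0.43 dz 0.58
0 dx -0.44 dz 0.62
-0.03 dx -0.45 dz 0.65
```

Call:
step_arm:
  delta_pos:
    - [-0.06,0,0.05]
    - [-0.11,0,0.1]
    - [-0.16,0,0.14]
    - [-0.21,0,0.19]
    - [-0.27,0,0.25]
    - [-0.32,0,0.32]
    - [-0.36,0,0.4]
    - [-0.4,0,0.48]
    - [-0.42,0,0.55]
    - [-0.43,0,0.6]
    - [-0.44,0,0.63]
    - [-0.44,0,0.64]
    - [-0.44,0,0.64]
  rot:
    - [0,0,0]
    - [0,0,0]
    - [0,0,0]
    - [0,0,0]
    - [0,0,0]
    - [0,0,0]
    - [0,0,0]
    - [0,0,0]
    - [0,0,0]
    - [0,0,0]
    - [0,0,0]
    - [0,0,0]
    - [0,0,0]
  gripper: [-1,-1,-1,-1,-1,-1,-1,-1,-1,-1,-1,-1,-1]

```text
time_s: 37.38
tool_pos: [0.5026, 0.0426, 0.171]
tool_rot: [-179.8, -0.3, -0.3]
force: [-13.5, -2.6, 43.9]
grip_width: 0.0005
grasp_force: 22.2
```

The finger height matches a shut lid. Back off and verify.

Call:
step_arm:
  delta_pos:
    - [0,0,-0.1]
    - [0,0,-0.4]
    - [0,0,-0.7]
    - [0,0.3,-0.7]
    - [0,0.6,-0.7]
    - [0,0.9,-0.7]
    - [0,1,-0.7]
    - [0,1,-0.7]
  rot:
    - [0,0,0]
    - [0,0,0]
    - [0,0,0]
    - [0,0,0]
    - [0,0,0]
    - [0,0,0]
    - [0,0,0]
    - [0,0,0]
  gripper: [-1,-1,-1,-1,-1,-1,-1,-1]

```text
time_s: 38.38
tool_pos: [0.4984, -0.159, 0.3038]
tool_rot: [180.0, -0.1, -0.5]
force: [0.6, 0.1, -0.6]
grip_width: 0.0007
grasp_force: 0.0
```

```bash
python3 - <<'E'
from h import *
t=shot("top"); s=shot("scene"); cc=lambda i,a,b,f: cv2.resize(i[a[1]:b[1],a[0]:b[0],::-1],None,fx=f,fy=f,interpolation=cv2.INTER_CUBIC)
p=np.zeros((600,800,3),np.uint8); a=cc(s["img"],(280,120),(480,290),2.8); b=cc(t["img"],(100,120),(540,360),1.8)
p[:300,:]=0; p[:a.shape[0]//1,:a.shape[1]]=a; b=cv2.resize(b,(440,240)); p[360:600,360:800]=b
print([proj(s,q).round(0) for q in ((.4725,-.004,.16),(.4725,-.004,.13))])
cv2.imwrite("pics/s13.png",p)
E
```

```text
[array([297., 205.]), array([298., 213.])]
```

View pics/s13.png

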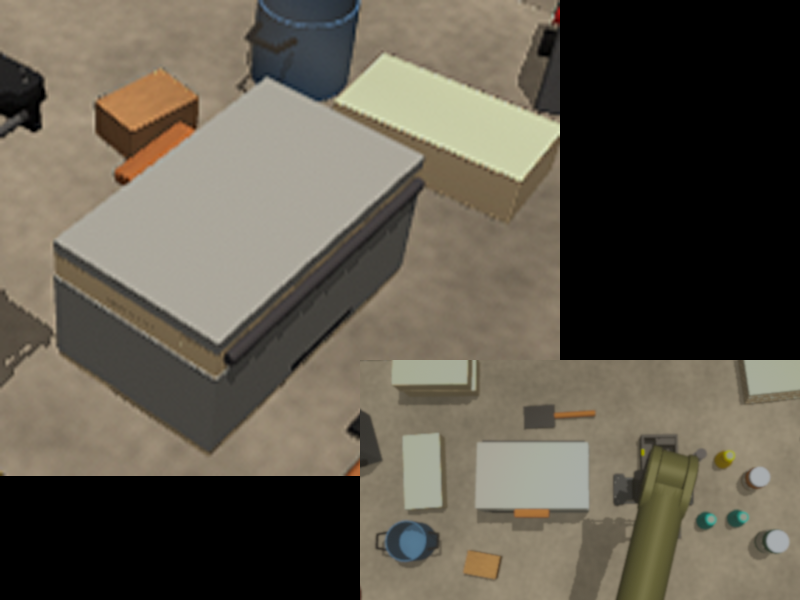

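The lid lies flush on the rim: its near corner at crop (57,245) agrees with the predicted (48,238) for a shut lid. The bystanders stand where they were. Handing in.

```bash
python3 -c "
from cell import env
print(env.sign_off())"
```

```text
the job is handed in; nothing more can be done
None
```

I handed the job in at about 38 s: green disc in slot 2, cobalt in slot 3, fragment upright in the bay, slot 1 empty (no amber today) and the lid shut; the one risk is that the closed fingertips pressed the lid with about 44 N for a moment as it shut, over the 40 N limit if it counts for fingertips.

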